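Seat the hose reducer in its bench extraction socket

ROBOT

A 6-joint arm with a two-finger parallel gripper is mounted at the origin on the work surface. World frame = base frame: x ahead of the robot, y to its left, z up, the work surface at z = 0. Lengths are in m, angles in rad, forces in N, time in s.
With the tool pointing down it reaches from about 0.4 to 0.825 m from the base axis. Payload 7 kg.
Tool frame: the origin (TCP) lies at the very end of the fingers, on their centre line; the grasp point (between the pads) lies 19 mm behind it (bot.hold_point_z is the distance from the TCP to the grasp point, in m); z points along the fingers, y is the line along which they close (so a half turn about z gives the same grasp; the last joint's range is limited). The gripper opens to 88 mm and grips with 3 to 60 N. Pads are 19 mm wide; open, the fingers measure 130 mm over their backs; the gripper's body (78 mm by 193 mm) begins 47 mm behind the grasp point.
Start: joints at [1.415, 0.359, 0.012, 0, -1.224, -0.288], TCP at [0.29, 0.61, 0.187] pointing down, gripper open.
Joint ranges: [-3.07, 3.07], [-1.43, 2.12], [-1.02, 1.25], [-3.03, 1.67], [-3.05, -0], [-3.03, 3.03]. Speed limits (rad/s): [2.39, 2.39, 3.01, 3.14, 3.14, 3.14].

INTERFACE

Orientations are given as a unit quaternion [x, y, z, w].
In Python, from cell import bot, imaging gives the robot as it stands.
- The arm moves only by the shell command python3 -m inch 'ROWS'. ROWS is JSON, a list of rows, each an object of numbers: "dx", "dy", "dz": the shift along the tool's x, y, z as a fraction of full scale; "ax", "ay", "az": the turn, a rotation vector about the tool's x, y, z as a fraction of full scale; "hand": the closure, from -1 (fully open) to 1 (shut). A call has exactly 10 rows; each row is the pose to reach, as a shift and turn from the pose commanded when the call began, along the tool's axes at that moment; what a row does not reach only later rows make up. Full scale, the value 1, is 600 mm for a shift and 60 degrees for a turn. A row lasts 1/12 s, in which the tool goes at most 41.7 mm and 7.16 degrees, less where a joint would pass 70% of its speed; a pose out of reach is approached as far as the arm can. A call with a number of a shift or a turn outside -1 to 1 is refused whole. A call with a gripper value outside its range is refused whole. The fingers move at their own pace and stop on an object; the grip force is fixed at half the most. Time passes only in rows, so rows that repeat a pose let the fingers close, or fill a call up. It gives the time, the measured TCP pose, the force, the opening and the grip force at its end, in the units of the state.
- bot.read_state(): the state, without advancing time (a new reading comes with each control period).
- imaging.capture(name): name is "side" or "top"; returns the picture (480x640x3 uint8, red, green, blue); there is no depth.
- imaging.calibration(name): a dict with "fx", "fy", "cx", "cy" (pixels), "R" (3x3) and "t" (3): a world point X has camera coordinates R X + t. Camera axes: x right, y down, z forward; pixel columns grow to the right and rows downward; lengths in m; the calibration is good to about 2 mm. A picture is of the moment at which its call begins. calibration takes no time and is no camera call.
- bot.close_job(): hands the job in; it is judged then, once.
The state is a dict: "time": time; "joint_pos": joint angles; "joint_velocities": joint speeds; "joint_torque": joint torques, N m; "ee_pos": TCP position; "orientation": TCP orientation; "wrist_force": force on the tool from outside, world axes, zero at the start; "ft_torque": the same for the moment, N m; "width": finger opening in m; "finger_force": force on a finger pad.
Only numpy, scipy, OpenCV 4.12 (cv2) and the standard library are available. Lean on these libraries where they do the work, as an engineer would, in place of code of your own. Each camera call takes 0.05 s, during which the arm holds its last target. There are 200 camera calls.

TASK

Fit the orange tapered hose reducer, narrow end down, into the bare metal extraction socket. Lower it in rather than dropping it, so that its flange sits flush on the socket's rim and it stands straight, then let go. Leave the black reducer standing where it is.

Things in the scene. Friction and masses are not known exactly. Their poses are not given: they have to be found in the camera images.
- orange_center (a point): Centre (on the axis, half-way up) of the loose orange hose reducer, hollow, 115 mm tall, 0.12 kg, standing narrow end down; z up its axis. From the foot up: tapered spigot 55 mm long, diameter 44 widening to 60 mm; flange 78 mm wide, 5 mm thick, underside 2.5 mm below this point; straight collar 50 mm wide, 55 mm tall, 40 mm bore, up to the top: grip it there, its middle is 30 mm above this point
- narrow_mouth (a point): Centre of the mouth, at rim height, of the fixed bare metal socket on a dark square base; z up. Rim 70 mm above the bench, 80 mm outside diameter; tapered bore 66 mm at the mouth, 50 mm at its floor 58 mm down. Low pipe elbow on its far side. The orange reducer fits with 3 mm play all round; home, its flange lies on the rim and its centre is 2.5 mm above this point
- black_center (a point): Centre (on the axis, half-way up) of the loose black reducer, a bystander standing narrow end down on the bench: same shape, 115 mm height and 50 mm collar, but a wider spigot (68 to 88 mm) and flange (106 mm), so it does not fit the metal socket
- wide_mouth (a point): Centre of the mouth, at rim height, of the fixed blue painted socket, a bystander: rim also 70 mm above the bench, but 112 mm outside diameter with a 96 mm mouth, too wide for the orange reducer
Things that resemble listed ones, but are neither listed nor needed, are in the scene too. What is meant by the part that bears orange_center is not turquoise or yellow, and is the smaller of those in its own colour.

How it is judged:
By the outcome, as a careful person would: the job done as asked, in the order asked, and still so for the second after the job is handed in, with the robot touching nothing.
It also fails if it takes over 38 s, if anything falls off the work surface, if the arm or the gripper's body presses on something with over 40 N, if the wrist force passes 120 N, or if a joint passes its speed limit or range.

## Working session

There is one attempt and no reset: what is moved stays moved. The work goes in short steps, Python scripts to look and compute and a shell command to move; the robot and the scene stay as the last step left them, time stands still between calls to the robot, and variables do not carry over. Pictures are saved under pics/ and viewed, at most 10 in all, crops included, and the job is handed in when it is done.

```bash
mkdir -p pics
python3 - <<'E'
from cell import bot, imaging
import cv2
for n in("side","top"):
    cv2.imwrite(f"pics/{n}0.png",imaging.capture(n)[:,:,::-1]); print(n,imaging.calibration(n))
s=bot.read_state();print(s['time'],s['ee_pos'],s['orientation'],s['width'])
E
```

```text
side {'fx': 467.5304666980903, 'fy': 467.5304666980903, 'cx': 323.7466310459769, 'cy': 237.9671520156977, 'R': array([[-0.93106171, -0.36477223,  0.00808196],
       [-0.27981244,  0.69964031, -0.65742561],
       [ 0.23415614, -0.61436524, -0.75347611]]), 't': array([0.49473196, 0.15684572, 0.84193319])}
top {'fx': 517.4104940957575, 'fy': 517.4104940957575, 'cx': 323.6127890543222, 'cy': 244.1062004312892, 'R': array([[-0.02057487, -0.99968712,  0.01422441],
       [-0.99836118,  0.01978351, -0.05369884],
       [ 0.05340063, -0.01530594, -0.99845586]]), 't': array([0.05773847, 0.48823425, 0.83383742])}
0.1 [0.28963784 0.60915151 0.18619701] [ 9.75475215e-01 -2.20107984e-01 -9.46479560e-05  7.55435632e-04] 0.08753653186920214
```

View pics/side0.png

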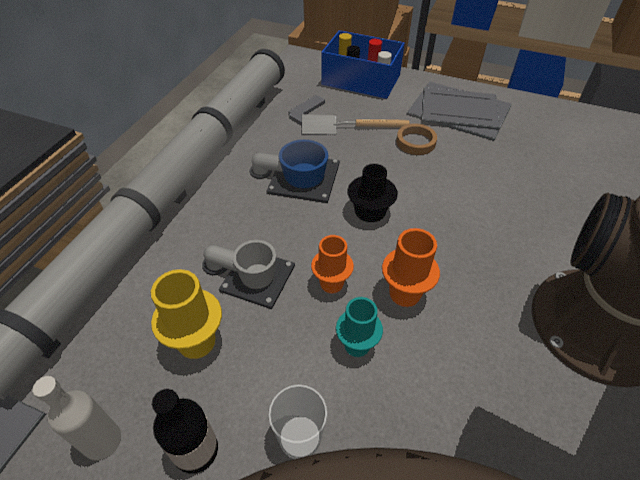

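View pics/top0.png

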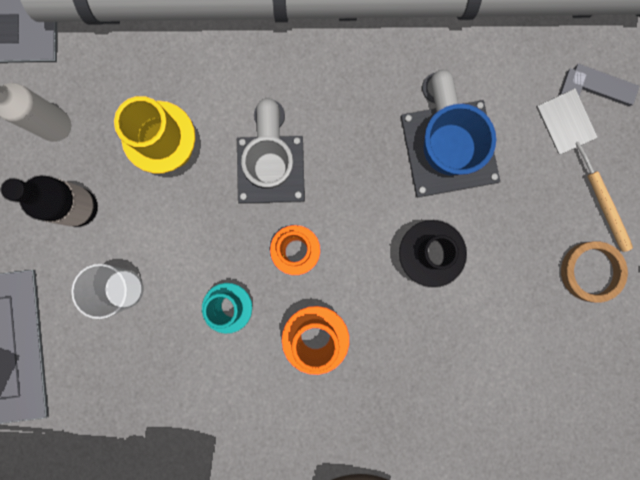

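The small orange reducer is at top (295,250) / side (332,262), and the metal socket at top (268,161) / side (254,262). The large orange reducer at (315,340) is the decoy. I'll enlarge the two that matter.

Run:
```python
import cv2,numpy as np
t=cv2.imread("pics/top0.png");s=cv2.imread("pics/side0.png")
def c(im,x,y):  # 66x50 crop, x6
    a=cv2.resize(im[y:y+50,x:x+66],None,fx=6,fy=6,interpolation=cv2.INTER_CUBIC)
    for k in range(0,66,10): cv2.line(a,(k*6,0),(k*6,6),(255,0,255),1); 
    for k in range(0,50,10): cv2.line(a,(0,k*6),(6,k*6),(255,0,255),1)
    cv2.putText(a,f"{x},{y}",(8,20),0,.5,(255,0,255)); return a
cv2.imwrite("pics/crops.png",np.vstack([np.hstack([c(t,262,225),c(t,235,135)]),np.hstack([c(s,300,231),c(s,222,237)])]))
```

```text
(no output)
```

View pics/crops.png

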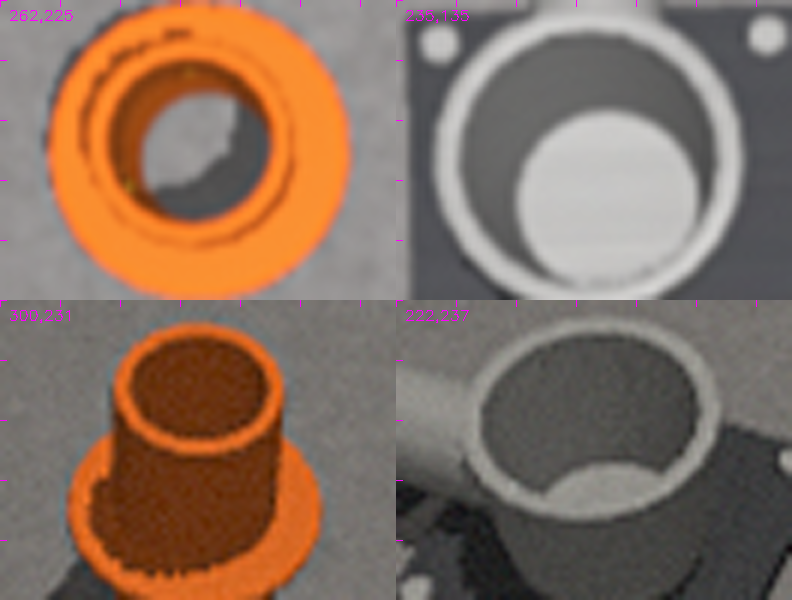

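The crops give sharp rims. Orange top rim centre is ≈(293.3,248.3) top and (332.8,245.3) side; its flange is at (294.8,249.7) top. The socket rim is at (266.8,161.4) top and (254.7,256.4) side. Now I'll triangulate.

```bash
cat > h.py <<'E'
import numpy as np
from cell import bot, imaging
from scipy.optimize import least_squares
from scipy.spatial.transform import Rotation as Ro
C={n:imaging.calibration(n) for n in("side","top")}
def plane(n,u,v,z):
    c=C[n];d=c['R'].T@[(u-c['cx'])/c['fx'],(v-c['cy'])/c['fy'],1];o=-c['R'].T@c['t'];return o+d*(z-o[2])/d[2]
def tri(ps):
    def f(X):
        r=[]
        for n,u,v in ps:
            c=C[n];p=c['R']@X+c['t'];r+=[c['fx']*p[0]/p[2]+c['cx']-u,c['fy']*p[1]/p[2]+c['cy']-v]
        return r
    s=least_squares(f,[.5,.1,.1]);return s.x.round(4),s.cost
def go(p,turn=0):
    s=bot.read_state();R=Ro.from_quat(s['orientation']).as_matrix()
    return (R.T@(np.array(p)-s['ee_pos'])/.6).round(4)
E
python3 - <<'E'
from h import *
for n,u,v,z in[("top",293.3,248.3,.115),("top",294.8,249.7,.06),("side",332.8,245.3,.115),("top",266.8,161.4,.07),("side",254.7,256.4,.07)]:print(n,plane(n,u,v,z).round(4))
for nm,a in dict(big=[("top",315,345),("side",416.5,245)],yel=[("top",140,121),("side",177,290)],teal=[("top",221,310),("side",362,312)],black=[("top",440,252),("side",374,174)],bottle=[("top",13,189),("side",166,402)],glass=[("top",99,291),("side",298,413)]).items():print(nm,tri(a))
print(go([.55,.1,.28]))
E
```

```text
top [0.4787 0.0931 0.115 ]
top [0.479  0.0932 0.06  ]
side [0.4789 0.0936 0.115 ]
top [0.6152 0.1334 0.07  ]
side [0.6139 0.135  0.07  ]
big (array([0.3435, 0.0643, 0.1431]), np.float64(0.4075362965236168))
yel (array([0.6525, 0.2961, 0.1597]), np.float64(2.087779544239995))
teal (array([0.3914, 0.1986, 0.1076]), np.float64(0.4100911316953049))
black (array([ 0.4696, -0.1198,  0.1077]), np.float64(0.054102843188812505))
bottle (array([0.5584, 0.4517, 0.1856]), np.float64(0.9195629582957372))
glass (array([0.4225, 0.377 , 0.0984]), np.float64(0.08953973091573716))
[ 0.7563  0.5803 -0.1553]
```

Run:
```python
from h import *
print(go([.479,.0933,.2]), go([.35,.45,.22]))
```

```text
[ 0.6542  0.641  -0.0219] [ 0.2048  0.1964 -0.056 ]
```

```bash
python3 -m inch '[{"dx":0.05,"dy":0.05,"dz":-0.03,"az":-0.1,"hand":-1},{"dx":0.1,"dy":0.1,"dz":-0.05,"az":-0.2,"hand":-1},{"dx":0.15,"dy":0.15,"dz":-0.05,"az":-0.3,"hand":-1},{"dx":0.2,"dy":0.2,"dz":-0.05,"az":-0.4235,"hand":-1},{"dx":0.25,"dy":0.245,"dz":-0.05,"az":-0.4235,"hand":-1},{"dx":0.3,"dy":0.294,"dz":-0.05,"az":-0.4235,"hand":-1},{"dx":0.35,"dy":0.343,"dz":-0.05,"az":-0.4235,"hand":-1},{"dx":0.4,"dy":0.392,"dz":-0.05,"az":-0.4235,"hand":-1},{"dx":0.45,"dy":0.441,"dz":-0.05,"az":-0.4235,"hand":-1},{"dx":0.5,"dy":0.49,"dz":-0.05,"az":-0.4235,"hand":-1}]'
python3 - <<'E'
from h import *
s=bot.read_state();print(s['joint_pos'],Ro.from_quat(s['orientation']).as_matrix().round(3));print(go([.479,.0933,.2]))
E
```

```text
[ 1.41510770e+00  3.59346311e-01  1.11514592e-02 -3.07158750e-04
 -1.22409652e+00 -2.88057255e-01] [[ 0.903 -0.429 -0.001]
 [-0.429 -0.903 -0.001]
 [ 0.     0.002 -1.   ]]
[ 0.6542  0.641  -0.0219]validation failed for argument at $[0]...
```

```bash
python3 -m inch '[{"dx":0.05,"dy":0.05,"dz":-0.03,"ax":0,"ay":0,"az":-0.1,"hand":-1},{"dx":0.1,"dy":0.1,"dz":-0.05,"ax":0,"ay":0,"az":-0.2,"hand":-1},{"dx":0.15,"dy":0.15,"dz":-0.05,"ax":0,"ay":0,"az":-0.3,"hand":-1},{"dx":0.2,"dy":0.2,"dz":-0.05,"ax":0,"ay":0,"az":-0.4235,"hand":-1},{"dx":0.25,"dy":0.245,"dz":-0.05,"ax":0,"ay":0,"az":-0.4235,"hand":-1},{"dx":0.3,"dy":0.294,"dz":-0.05,"ax":0,"ay":0,"az":-0.4235,"hand":-1},{"dx":0.35,"dy":0.343,"dz":-0.05,"ax":0,"ay":0,"az":-0.4235,"hand":-1},{"dx":0.4,"dy":0.392,"dz":-0.05,"ax":0,"ay":0,"az":-0.4235,"hand":-1},{"dx":0.45,"dy":0.441,"dz":-0.05,"ax":0,"ay":0,"az":-0.4235,"hand":-1},{"dx":0.5,"dy":0.49,"dz":-0.05,"ax":0,"ay":0,"az":-0.4235,"hand":-1}]'
python3 - <<'E'
from h import *
s=bot.read_state();print(s['joint_pos'],Ro.from_quat(s['orientation']).as_matrix().round(3));print(go([.479,.0933,.2]))
E
```

```text
time: 0.93
ee_pos: [0.4316, 0.2212, 0.2171]
orientation: [1.0, 0.0, 0.0, -0.0]
wrist_force: [1.0, -0.1, 0.1]
width: 0.088
finger_force: 0.0
[ 8.80001535e-01  2.05802048e-02 -3.44765366e-01 -1.21026303e-04
 -1.20526059e+00  6.90939043e-01] [[ 1.  0.  0.]
 [ 0. -1.  0.]
 [ 0. -0. -1.]]
[0.079  0.2131 0.0284]
```

```bash
python3 -m inch '[{"dx":0.025,"dy":0.06,"dz":0.01,"ax":0,"ay":0,"az":0,"hand":-1},{"dx":0.045,"dy":0.115,"dz":0.02,"ax":0,"ay":0,"az":0,"hand":-1},{"dx":0.06,"dy":0.165,"dz":0.027,"ax":0,"ay":0,"az":0,"hand":-1},{"dx":0.075,"dy":0.203,"dz":0.027,"ax":0,"ay":0,"az":0,"hand":-1},{"dx":0.075,"dy":0.203,"dz":0.06,"ax":0,"ay":0,"az":0,"hand":-1},{"dx":0.075,"dy":0.203,"dz":0.09,"ax":0,"ay":0,"az":0,"hand":-1},{"dx":0.075,"dy":0.203,"dz":0.11,"ax":0,"ay":0,"az":0,"hand":-1},{"dx":0.075,"dy":0.203,"dz":0.11,"ax":0,"ay":0,"az":0,"hand":-1},{"dx":0.075,"dy":0.203,"dz":0.11,"ax":0,"ay":0,"az":0,"hand":-1},{"dx":0.075,"dy":0.203,"dz":0.11,"ax":0,"ay":0,"az":0,"hand":-1}]'
python3 - <<'E'
from h import *
import cv2
print(go([.479,.0933,.071]))
cv2.imwrite("pics/s1.png",imaging.capture("side")[:,:,::-1])
E
```

```text
time: 1.77
ee_pos: [0.477, 0.1016, 0.1518]
orientation: [1.0, 0.0, 0.0, -0.0]
wrist_force: [-0.3, -0.8, -0.1]
width: 0.0876
finger_force: 0.0
[0.0032 0.0139 0.1347]
```

View pics/s1.png

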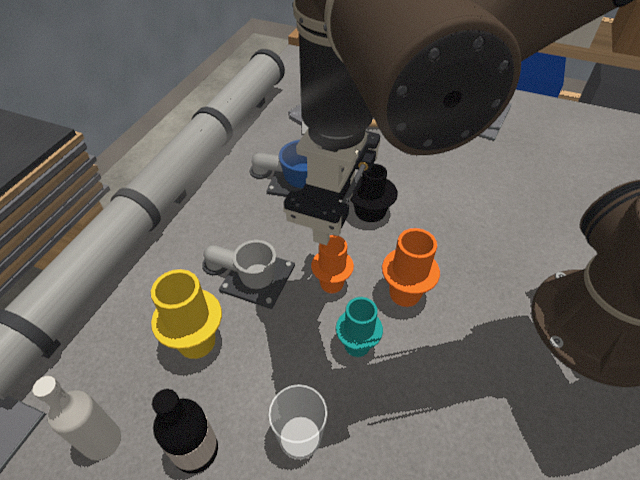

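The gripper is above the small orange reducer (side ~(330,240)), with nothing disturbed. I'll correct 2 mm/8 mm, then descend and close.

```bash
python3 -m inch '[{"dx":0.003,"dy":0.014,"dz":0.0,"ax":0,"ay":0,"az":0,"hand":-1},{"dx":0.003,"dy":0.014,"dz":0.02,"ax":0,"ay":0,"az":0,"hand":-1},{"dx":0.003,"dy":0.014,"dz":0.05,"ax":0,"ay":0,"az":0,"hand":-1},{"dx":0.003,"dy":0.014,"dz":0.08,"ax":0,"ay":0,"az":0,"hand":-1},{"dx":0.003,"dy":0.014,"dz":0.11,"ax":0,"ay":0,"az":0,"hand":-1},{"dx":0.003,"dy":0.014,"dz":0.125,"ax":0,"ay":0,"az":0,"hand":-1},{"dx":0.003,"dy":0.014,"dz":0.132,"ax":0,"ay":0,"az":0,"hand":-1},{"dx":0.003,"dy":0.014,"dz":0.132,"ax":0,"ay":0,"az":0,"hand":-1},{"dx":0.003,"dy":0.014,"dz":0.132,"ax":0,"ay":0,"az":0,"hand":-1},{"dx":0.003,"dy":0.014,"dz":0.132,"ax":0,"ay":0,"az":0,"hand":-1}]'
```

```text
time: 2.65
ee_pos: [0.4791, 0.0933, 0.0729]
orientation: [1.0, -0.0, 0.001, -0.0]
wrist_force: [0.2, 0.9, 0.2]
width: 0.0873
finger_force: 0.0
```

```bash
python3 -m inch '[{"dx":0,"dy":0,"dz":0,"ax":0,"ay":0,"az":0,"hand":0},{"dx":0,"dy":0,"dz":0,"ax":0,"ay":0,"az":0,"hand":0.3},{"dx":0,"dy":0,"dz":0,"ax":0,"ay":0,"az":0,"hand":1},{"dx":0,"dy":0,"dz":0,"ax":0,"ay":0,"az":0,"hand":1},{"dx":0,"dy":0,"dz":0,"ax":0,"ay":0,"az":0,"hand":1},{"dx":0,"dy":0,"dz":0,"ax":0,"ay":0,"az":0,"hand":1},{"dx":0,"dy":0,"dz":0,"ax":0,"ay":0,"az":0,"hand":1},{"dx":0,"dy":0,"dz":0,"ax":0,"ay":0,"az":0,"hand":1},{"dx":0,"dy":0,"dz":0,"ax":0,"ay":0,"az":0,"hand":1},{"dx":0,"dy":0,"dz":0,"ax":0,"ay":0,"az":0,"hand":1}]'
```

```text
time: 3.48
ee_pos: [0.4784, 0.093, 0.0719]
orientation: [1.0, -0.0, 0.0, -0.0]
wrist_force: [-0.8, 0.4, 0.2]
width: 0.0483
finger_force: 30.0
```

```bash
python3 -m inch '[{"dx":0,"dy":0,"dz":-0.03,"ax":0,"ay":0,"az":0,"hand":1},{"dx":0,"dy":0,"dz":-0.07,"ax":0,"ay":0,"az":0,"hand":1},{"dx":0,"dy":0,"dz":-0.11,"ax":0,"ay":0,"az":0,"hand":1},{"dx":0,"dy":0,"dz":-0.15,"ax":0,"ay":0,"az":0,"hand":1},{"dx":0.01,"dy":0,"dz":-0.19,"ax":0,"ay":0,"az":0,"hand":1},{"dx":0.04,"dy":-0.01,"dz":-0.2,"ax":0,"ay":0,"az":0,"hand":1},{"dx":0.08,"dy":-0.02,"dz":-0.2,"ax":0,"ay":0,"az":0,"hand":1},{"dx":0.12,"dy":-0.03,"dz":-0.2,"ax":0,"ay":0,"az":0,"hand":1},{"dx":0.16,"dy":-0.045,"dz":-0.2,"ax":0,"ay":0,"az":0,"hand":1},{"dx":0.19,"dy":-0.06,"dz":-0.2,"ax":0,"ay":0,"az":0,"hand":1}]'
python3 -m inch '[{"dx":0.02,"dy":-0.005,"dz":0,"ax":0,"ay":0,"az":0,"hand":1},{"dx":0.037,"dy":-0.008,"dz":0,"ax":0,"ay":0,"az":0,"hand":1},{"dx":0.037,"dy":-0.008,"dz":0,"ax":0,"ay":0,"az":0,"hand":1},{"dx":0.037,"dy":-0.008,"dz":0,"ax":0,"ay":0,"az":0,"hand":1},{"dx":0.037,"dy":-0.008,"dz":0,"ax":0,"ay":0,"az":0,"hand":1},{"dx":0.037,"dy":-0.008,"dz":0,"ax":0,"ay":0,"az":0,"hand":1},{"dx":0.037,"dy":-0.008,"dz":0,"ax":0,"ay":0,"az":0,"hand":1},{"dx":0.037,"dy":-0.008,"dz":0,"ax":0,"ay":0,"az":0,"hand":1},{"dx":0.037,"dy":-0.008,"dz":0,"ax":0,"ay":0,"az":0,"hand":1},{"dx":0.037,"dy":-0.008,"dz":0,"ax":0,"ay":0,"az":0,"hand":1}]'
python3 - <<'E'
from h import *
import cv2
print(go([.6147,.134,.16]))
s=imaging.capture("side");t=imaging.capture("top")
a=np.hstack([cv2.resize(s[150:330,170:350],(400,400)),cv2.resize(t[80:260,180:360],(400,400))])
cv2.imwrite("pics/s2.png",a[:,:,::-1])
E
```

```text
time: 4.32
ee_pos: [0.5938, 0.1291, 0.1913]
orientation: [1.0, -0.0, -0.0, 0.0]
wrist_force: [0.3, 0.6, -0.7]
width: 0.0481
finger_force: 30.0
time: 5.15
ee_pos: [0.6145, 0.1337, 0.1921]
orientation: [1.0, -0.0, 0.0, -0.0]
wrist_force: [-0.0, 0.6, -1.1]
width: 0.0478
finger_force: 30.0
[ 0.0003 -0.0004  0.0536]
```

View pics/s2.png

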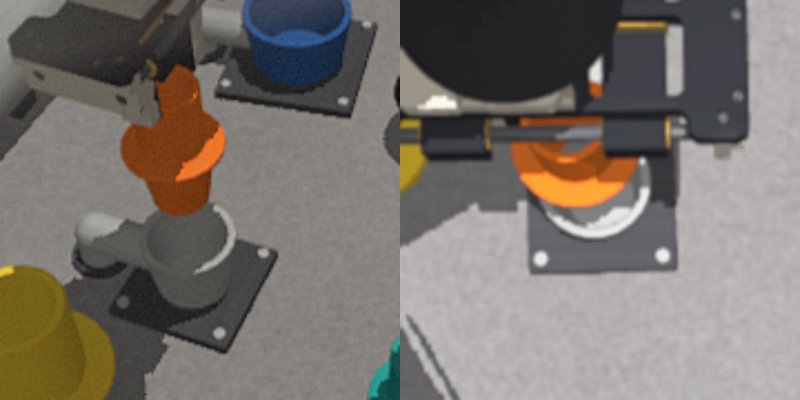

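The reducer hangs over the socket (flange ≈(173,145) in the left tile), but it may be tilted. I'll take a closer look with the expected outline overlaid.

Run:
```python
from h import *
import cv2
p=np.array(bot.read_state()['ee_pos']);f=p[2]-.0719
print(p)
out=[]
for n,(x,y,w,h) in dict(side=(200,170,100,150),top=(200,90,100,150)).items():
    im=imaging.capture(n);k=4;a=cv2.resize(im[y:y+h,x:x+w],None,fx=k,fy=k,interpolation=cv2.INTER_CUBIC)
    c=C[n];th=np.linspace(0,2*np.pi,80)
    def ring(cx,cy,r,z,col):
        X=np.c_[cx+r*np.cos(th),cy+r*np.sin(th),0*th+z]@c['R'].T+c['t']
        u=np.c_[c['fx']*X[:,0]/X[:,2]+c['cx']-x,c['fy']*X[:,1]/X[:,2]+c['cy']-y]*k+k/2
        cv2.polylines(a,[u.astype(int)],True,col,1)
    for r,z in((.022,0),(.039,.055),(.039,.06),(.025,.115)): ring(p[0],p[1],r,f+z,(0,255,255))
    ring(.6147,.134,.04,.07,(255,0,255)); out.append(a)
cv2.imwrite("pics/s3.png",np.hstack(out)[:,:,::-1])
```

```text
[0.61451363 0.13373455 0.19196541]
```

View pics/s3.png

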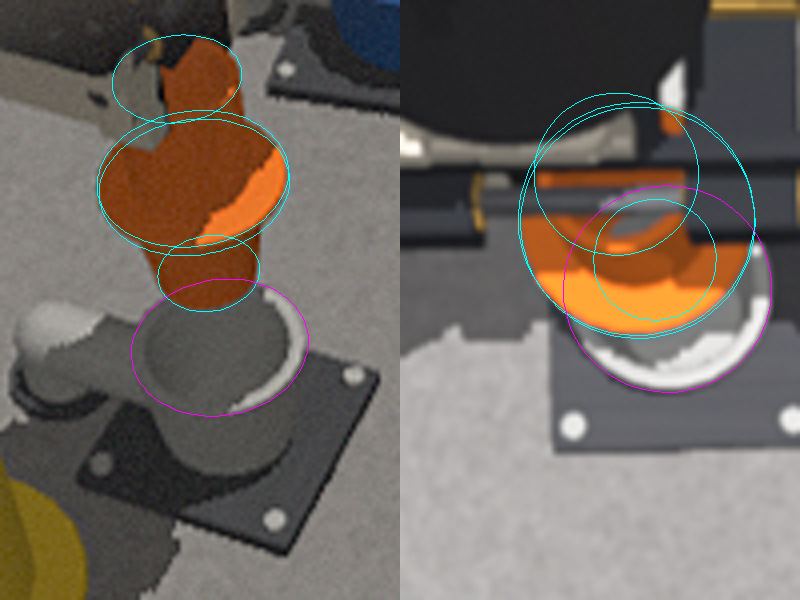

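The cyan prediction matches the reducer, upright and held as expected, and magenta matches the socket rim. Lowering.

```bash
python3 -m inch '[{"dx":0,"dy":0,"dz":0.02,"ax":0,"ay":0,"az":0,"hand":1},{"dx":0,"dy":0,"dz":0.04,"ax":0,"ay":0,"az":0,"hand":1},{"dx":0,"dy":0,"dz":0.06,"ax":0,"ay":0,"az":0,"hand":1},{"dx":0,"dy":0,"dz":0.08,"ax":0,"ay":0,"az":0,"hand":1},{"dx":0,"dy":0,"dz":0.1,"ax":0,"ay":0,"az":0,"hand":1},{"dx":0,"dy":0,"dz":0.12,"ax":0,"ay":0,"az":0,"hand":1},{"dx":0,"dy":0,"dz":0.135,"ax":0,"ay":0,"az":0,"hand":1},{"dx":0,"dy":0,"dz":0.145,"ax":0,"ay":0,"az":0,"hand":1},{"dx":0,"dy":0,"dz":0.15,"ax":0,"ay":0,"az":0,"hand":1},{"dx":0,"dy":0,"dz":0.15,"ax":0,"ay":0,"az":0,"hand":1}]'
python3 -m inch '[{"dx":0,"dy":0,"dz":0.003,"ax":0,"ay":0,"az":0,"hand":1},{"dx":0,"dy":0,"dz":0.006,"ax":0,"ay":0,"az":0,"hand":1},{"dx":0,"dy":0,"dz":0.009,"ax":0,"ay":0,"az":0,"hand":1},{"dx":0,"dy":0,"dz":0.012,"ax":0,"ay":0,"az":0,"hand":1},{"dx":0,"dy":0,"dz":0.015,"ax":0,"ay":0,"az":0,"hand":1},{"dx":0,"dy":0,"dz":0.018,"ax":0,"ay":0,"az":0,"hand":1},{"dx":0,"dy":0,"dz":0.02,"ax":0,"ay":0,"az":0,"hand":1},{"dx":0,"dy":0,"dz":0.02,"ax":0,"ay":0,"az":0,"hand":1},{"dx":0,"dy":0,"dz":0.02,"ax":0,"ay":0,"az":0,"hand":1},{"dx":0,"dy":0,"dz":0.02,"ax":0,"ay":0,"az":0,"hand":1}]'
```

```text
time: 6.18
ee_pos: [0.6144, 0.1336, 0.1011]
orientation: [1.0, -0.0, -0.0, 0.0]
wrist_force: [0.2, -0.2, -1.4]
width: 0.0484
finger_force: 30.0
time: 7.02
ee_pos: [0.6147, 0.1338, 0.09]
orientation: [1.0, -0.0, 0.0, -0.0]
wrist_force: [-0.1, -0.9, -1.0]
width: 0.0481
finger_force: 30.0
```

```bash
python3 -m inch '[{"dx":0,"dy":0,"dz":0.001,"ax":0,"ay":0,"az":0,"hand":1},{"dx":0,"dy":0,"dz":0.002,"ax":0,"ay":0,"az":0,"hand":1},{"dx":0,"dy":0,"dz":0.003,"ax":0,"ay":0,"az":0,"hand":1},{"dx":0,"dy":0,"dz":0.004,"ax":0,"ay":0,"az":0,"hand":1},{"dx":0,"dy":0,"dz":0.005,"ax":0,"ay":0,"az":0,"hand":1},{"dx":0,"dy":0,"dz":0.005,"ax":0,"ay":0,"az":0,"hand":1},{"dx":0,"dy":0,"dz":0.005,"ax":0,"ay":0,"az":0,"hand":1},{"dx":0,"dy":0,"dz":0.005,"ax":0,"ay":0,"az":0,"hand":1},{"dx":0,"dy":0,"dz":0.005,"ax":0,"ay":0,"az":0,"hand":1},{"dx":0,"dy":0,"dz":0.005,"ax":0,"ay":0,"az":0,"hand":1}]'
```

```text
time: 7.85
ee_pos: [0.6149, 0.1339, 0.0878]
orientation: [1.0, 0.0, 0.0, -0.0]
wrist_force: [-1.7, 0.2, 4.8]
width: 0.0481
finger_force: 30.0
```

```bash
python3 -m inch '[{"dx":0,"dy":0,"dz":0.0005,"ax":0,"ay":0,"az":0,"hand":1},{"dx":0,"dy":0,"dz":0.001,"ax":0,"ay":0,"az":0,"hand":1},{"dx":0,"dy":0,"dz":0.001,"ax":0,"ay":0,"az":0,"hand":1},{"dx":0,"dy":0,"dz":0.001,"ax":0,"ay":0,"az":0,"hand":1},{"dx":0,"dy":0,"dz":0.001,"ax":0,"ay":0,"az":0,"hand":1},{"dx":0,"dy":0,"dz":0.001,"ax":0,"ay":0,"az":0,"hand":1},{"dx":0,"dy":0,"dz":0.001,"ax":0,"ay":0,"az":0,"hand":1},{"dx":0,"dy":0,"dz":0.001,"ax":0,"ay":0,"az":0,"hand":1},{"dx":0,"dy":0,"dz":0.001,"ax":0,"ay":0,"az":0,"hand":1},{"dx":0,"dy":0,"dz":0.001,"ax":0,"ay":0,"az":0,"hand":1}]'
python3 - <<'E'
from h import *
import cv2
p=[.6147,.1338];f=.015
im=imaging.capture("side");x,y,k=190,170,5;a=cv2.resize(im[y:y+120,x:x+150],None,fx=k,fy=k,interpolation=cv2.INTER_CUBIC)
b=C["side"];th=np.linspace(0,2*np.pi,80)
for r,z in((.039,.06),(.025,.115)):
    X=np.c_[p[0]+r*np.cos(th),p[1]+r*np.sin(th),0*th+f+z]@b['R'].T+b['t']
    u=np.c_[b['fx']*X[:,0]/X[:,2]+b['cx']-x,b['fy']*X[:,1]/X[:,2]+b['cy']-y]*k+k/2
    cv2.polylines(a,[u.astype(int)],True,(0,255,255),1)
cv2.imwrite("pics/s4.png",a[:,:,::-1])
E
```

```text
time: 8.68
ee_pos: [0.6149, 0.1339, 0.0877]
orientation: [1.0, 0.0, 0.001, -0.0]
wrist_force: [-3.0, 0.6, 8.3]
width: 0.0483
finger_force: 30.0
```

View pics/s4.png

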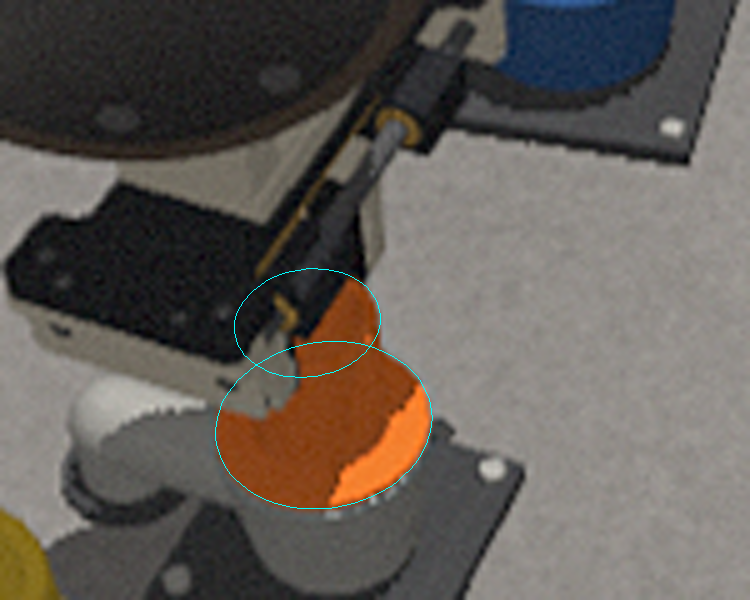

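The flange (cyan at seated height) coincides with the rim and contact is firm. Releasing, then withdrawing straight up.

```bash
python3 -m inch '[{"dx":0,"dy":0,"dz":-0.001,"ax":0,"ay":0,"az":0,"hand":1},{"dx":0,"dy":0,"dz":-0.001,"ax":0,"ay":0,"az":0,"hand":-0.2},{"dx":0,"dy":0,"dz":-0.001,"ax":0,"ay":0,"az":0,"hand":-0.5},{"dx":0,"dy":0,"dz":-0.001,"ax":0,"ay":0,"az":0,"hand":-1},{"dx":0,"dy":0,"dz":-0.001,"ax":0,"ay":0,"az":0,"hand":-1},{"dx":0,"dy":0,"dz":-0.001,"ax":0,"ay":0,"az":0,"hand":-1},{"dx":0,"dy":0,"dz":-0.001,"ax":0,"ay":0,"az":0,"hand":-1},{"dx":0,"dy":0,"dz":-0.001,"ax":0,"ay":0,"az":0,"hand":-1},{"dx":0,"dy":0,"dz":-0.001,"ax":0,"ay":0,"az":0,"hand":-1},{"dx":0,"dy":0,"dz":-0.001,"ax":0,"ay":0,"az":0,"hand":-1}]'
python3 -m inch '[{"dx":0,"dy":0,"dz":-0.01,"ax":0,"ay":0,"az":0,"hand":-1},{"dx":0,"dy":0,"dz":-0.03,"ax":0,"ay":0,"az":0,"hand":-1},{"dx":0,"dy":0,"dz":-0.06,"ax":0,"ay":0,"az":0,"hand":-1},{"dx":0,"dy":0,"dz":-0.1,"ax":0,"ay":0,"az":0,"hand":-1},{"dx":0,"dy":0,"dz":-0.15,"ax":0,"ay":0,"az":0,"hand":-1},{"dx":0,"dy":0,"dz":-0.19,"ax":0,"ay":0,"az":0,"hand":-1},{"dx":-0.03,"dy":0.03,"dz":-0.23,"ax":0,"ay":0,"az":0,"hand":-1},{"dx":-0.07,"dy":0.07,"dz":-0.25,"ax":0,"ay":0,"az":0,"hand":-1},{"dx":-0.11,"dy":0.11,"dz":-0.25,"ax":0,"ay":0,"az":0,"hand":-1},{"dx":-0.11,"dy":0.11,"dz":-0.25,"ax":0,"ay":0,"az":0,"hand":-1}]'
python3 - <<'E'
from h import *
import cv2
p=[.6147,.1338];f=.015
s=imaging.capture("side")
x,y,k=150,130,3;a=cv2.resize(s[y:y+190,x:x+260],None,fx=k,fy=k,interpolation=cv2.INTER_CUBIC)
b=C["side"];th=np.linspace(0,2*np.pi,80)
for r,z in((.039,.06),(.025,.115)):
    X=np.c_[p[0]+r*np.cos(th),p[1]+r*np.sin(th),0*th+f+z]@b['R'].T+b['t']
    u=np.c_[b['fx']*X[:,0]/X[:,2]+b['cx']-x,b['fy']*X[:,1]/X[:,2]+b['cy']-y]*k+k/2
    cv2.polylines(a,[u.astype(int)],True,(0,255,255),1)
cv2.imwrite("pics/s5.png",a[:,:,::-1])
E
```

```text
time: 9.57
ee_pos: [0.6146, 0.1337, 0.0868]
orientation: [1.0, -0.0, -0.0, 0.0]
wrist_force: [0.1, 1.0, 0.3]
width: 0.0875
finger_force: 0.0
time: 10.4
ee_pos: [0.5458, 0.065, 0.2403]
orientation: [1.0, -0.001, 0.002, -0.001]
wrist_force: [0.2, -0.1, -1.2]
width: 0.0876
finger_force: 0.0
```

View pics/s5.png

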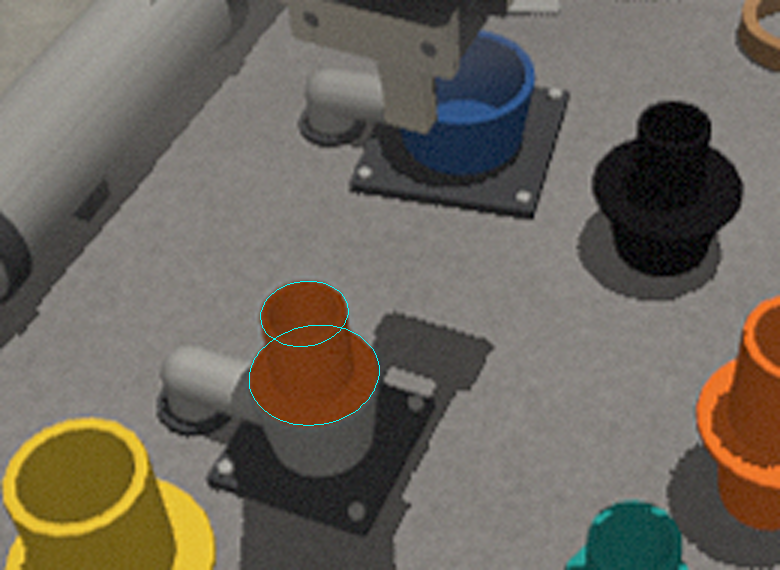

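The flange and collar match the seated outline (flange at crop (314,375)). The reducer stands straight, and the black one is where it was. I'll hand it in.

```bash
python3 -c "
from cell import bot
print(bot.close_job())"
```

```text
the job is handed in; nothing more can be done
None
```

The small orange reducer is in the bare metal socket with its flange on the rim, standing straight and released. The black reducer was not touched, and I handed the job in at about 10.5 s.

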